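# Hold the instrument box's flap at its balance point

## Robot

A 6-joint arm with a two-finger parallel gripper is mounted at the origin on a cart in front of the work surface, level with it; the furniture and walls round the work are solid. World frame = base frame: x ahead of the robot, y to its left, z up, the work surface at z = 0. Lengths are in mm, angles in degrees, forces in N, time in s.
With the tool pointing down it reaches from about 300 to 850 mm from the base axis. Payload 4.2 kg.
Tool frame: the origin (TCP) lies midway between the tips of the shut fingers; the grasp point (between the pads) lies 19 mm behind it (env.hold_point_z is the z of the grasp point in the tool frame, in mm); z points along the fingers, y is the direction in which the jaws open and shut (so a half turn about z gives the same grasp; the last joint's range is limited). The gripper opens to 91 mm and grips with 3 to 60 N. Pads are 32 mm wide; open, the fingers measure 118 mm over their backs; the gripper's body (76 mm by 178 mm) begins 60 mm behind the grasp point.
Start: joints at [-72.536, 18.312, 89.639, -0, 72.044, -1.146], TCP at [183.497, -544.951, 213.976] pointing down, gripper open.
Joint ranges: [-177.97, 177.97], [-48.28, 115.42], [12.27, 149.76], [-77.06, 257.06], [2.81, 150.46], [-146.56, 146.56]. Speed limits (degrees/s): [147.25, 147.25, 180, 180, 180, 180].

## Interface

Orientations are given as [roll, pitch, yaw] about the fixed x, y, z axes, in that order (R = Rz(yaw) Ry(pitch) Rx(roll)).
In Python, from workcell import env, grab_frame, camera_params, spotter gives the robot as it stands. The module is installed in compiled form; this text tells all that it offers.
- The arm moves only by the shell command python3 -m jog 'ROWS' [FORCE]. ROWS is text: rows parted by semicolons, each of 7 numbers parted by spaces: the turn, a rotation vector about the world's x, y, z in units of 5 degrees (1.0 is 5 degrees), then the shift along the world's x, y, z in units of 25 mm (1.0 is 25 mm), then the opening, from 0 (shut) to 1 (fully open). A call has 1 to 5 rows; each row is the pose to reach, as a shift and turn from the pose commanded when the call began; what a row does not reach only later rows make up. A row lasts 1/8 s, in which the tool goes at most 62.5 mm and 10.7 degrees, less where a joint would pass 70% of its speed; a pose out of reach is approached as far as the arm can. A call with a gripper value outside its range is refused whole. The fingers move at their own pace and stop on an object; FORCE is the grip in N (left out, the last holds). Time passes only in rows, so rows that repeat a pose let the fingers close. It gives the time, the measured TCP pose, the force and the opening at its end, in the units of the state.
- env.state(): the state, without advancing time (a new reading comes with each control period).
- grab_frame(name): name is "side" or "top"; returns the picture (480x640x3 uint8, red, green, blue); there is no depth.
- camera_params(name): a dict with "K" (3x3 intrinsics, pixels), "dist" ([k1, k2, p1, p2, k3] as OpenCV has them; the pictures are not rectified), "rvec" (rotation vector, rad) and "tvec" (3), from world to camera coordinates, as OpenCV has them. Camera axes: x right, y down, z forward; pixel columns grow to the right and rows downward; lengths in mm; the calibration is good to about 2 mm. A picture is of the moment at which its call begins. camera_params takes no time and is no camera call.
- env.job_done(): hands the job in, once; it reports no verdict.
Trained networks look in the newest picture that a camera, given by its name, has taken for a name from the list of things; names that differ only in an ending like _2 or _b are one class to them, and where a whole thing is asked for, a point or a joint stands for the part that bears it (a point fixed in the world has none). Each returns a list of dicts, best first, with "conf" (0 to 1); they miss things now and then, are a little off and sometimes report something else, mostly with a low value. They report only what shows in the picture. A call takes as long as a camera call. They do not tell look-alikes from the thing itself.
- spotter.look_for(query, camera): "box" ([left, top, width, height] in pixels, round what is visible of it).
- spotter.trace(query, camera): "region" (480x640 bool, what is visible of it) and "box" ([left, top, width, height] in pixels, round what is visible of it).
The state is a dict: "time_s": time; "qpos": joint angles; "qvel": joint speeds; "effort": joint torques, N m; "ee_pos": TCP position; "ee_rot": TCP orientation; "force": force on the tool from outside, world axes, zero at the start; "torque": the same for the moment, N m; "gripper_width": finger opening in mm.
Only numpy, scipy, OpenCV 4.12 (cv2) and the standard library are available. Lean on these libraries where they do the work, as an engineer would, in place of code of your own. Each camera call takes 0.05 s, during which the arm holds its last target. There are 200 camera calls.

## Task

The lid stay of the small instrument box is off for repair, and I need its heavy flap held where it weighs nothing so that I can fit the new one. First take the mounted specimen off the closed flap and set it upright on the floor of the specimen tray, beside the one already there; then lift the flap by its bail handle and swing it up and a little past upright to its over-centre balance point, without letting it go over onto its back. Finish with the gripper still holding the flap by that handle, motionless, at that balance point, and leave the other things where they are.

Things in the scene. Friction and masses are not known exactly. Their poses are not given: they have to be found in the camera images.
- box: open aluminium instrument box, 130 x 130 mm and 70 mm high, fixed to the bench on rubber feet; origin under its centre, z up. Its x axis points from the handle side to the hinge side, its y axis is parallel to the hinge line. It stands with the hinge side to the robot's left, turned by up to about 17 degrees either way.
- flap (a joint): flap angle: 0 = closed, level on the box; pi/2 = upright; grows as the handle end rises and goes over; stop at 2.5 (fallen on its back). Steel plate 130 mm from hinge to free edge, 126 mm wide, 4 mm thick, top 74.5 mm above the bench when closed. Its ballast puts the balance point at 1.92 rad = 110 degrees: leaning 20 degrees past upright, away from the closed side.
- flap_handle (a point): middle of the crossbar of the flap's U-shaped bail handle: a round bar 12 mm thick, parallel to the hinge line, 195 mm from it and 65 mm beyond the plate's free edge, on two 12 mm arms in the plane of the plate, 60 mm clear between the arms; 72.5 mm above the bench when the flap is closed. Pinched across the bar from above, it can turn between the fingers as the flap swings.
- flap_hinge (a point): middle of the hinge line, on the rim at the box's +x side, 72.5 mm above the bench; fixed. Nearly free of friction: let go, the flap (about 0.45 kg, with a round ballast bar fixed under it near the hinge) falls shut from before the balance point and onto its back from beyond it. The handle bar moves on a circle of 195 mm about it in the upright plane through the box's x axis.
- mount_0: mounted specimen, an upright resin disc 30 mm across and 20 mm high (a flat chip of metal on top), loose, standing on the closed flap; origin at the centre of its underside, z up; about 35 g.
- specimen_tray: shallow grey tray, 90 (x) x 120 (y) mm, walls 16 mm high and 3 mm thick, floor 3 mm thick; origin at the centre of its underside, z up; fixed. Its long side lies roughly along the world x axis, to the right of the box.
- mount_1: another mounted specimen like the first (30 x 20 mm), loose, standing near one end of the tray; origin at the centre of its underside. Leave it there.
- loupe: bystander: black loupe, a barrel 37 mm across and 34 mm high, beyond the tray; loose; origin under its centre.
- ref_block: bystander: round steel reference block, 60 mm across, 16 mm high, beyond the box; loose; origin under its centre.
- flat_coupon: bystander: flat steel coupon, 24 x 70 x 10 mm, beyond the box; loose; origin under its centre.
Things that resemble listed ones, but are neither listed nor needed, are in the scene too. Leave any brown look-alike of the mount_0 alone.

How it is judged:
By the outcome, as a careful person would: the job done as asked, in the order asked, and still so for the second after the job is handed in, while the arm keeps its last pose, push and grip.
It also fails if it takes over 58 s, if anything falls off the work surface, if the arm or the gripper's body presses on something with over 40 N, if the wrist force passes 120 N, or if a joint passes its speed limit or range.

## Working session

There is one attempt and no reset: what is moved stays moved. The work goes in short steps, Python scripts to look and compute and a shell command to move; the robot and the scene stay as the last step left them, time stands still between calls to the robot, and variables do not carry over. Pictures are saved under pics/ and viewed, about 8 in all and at most 12, crops included, and the job is handed in when it is done.

```bash
mkdir -p pics; ls; cat > h.py <<'E'
import numpy as np, cv2
from workcell import env, grab_frame, camera_params, spotter
def ray(cam,px):
    p=camera_params(cam);R=cv2.Rodrigues(np.array(p["rvec"],float))[0];t=np.array(p["tvec"],float).ravel()
    u=cv2.undistortPoints(np.array(px,float).reshape(-1,1,2),np.array(p["K"],float),np.array(p["dist"],float)).reshape(-1,2)
    d=np.c_[u,np.ones(len(u))]@R
    return -R.T@t,d
def onz(cam,px,z):
    c,d=ray(cam,px);return c+d*((z-c[2])/d[:,2])[:,None]
def proj(cam,P):
    p=camera_params(cam)
    return cv2.projectPoints(np.array(P,float).reshape(-1,3),np.array(p["rvec"],float),np.array(p["tvec"],float),np.array(p["K"],float),np.array(p["dist"],float))[0].reshape(-1,2)
def save(cam,name,img=None):
    im=grab_frame(cam) if img is None else img
    cv2.imwrite(f"pics/{name}.png",im[:,:,::-1]);return im
E
python3 - <<'E'
from h import *
a=save("top","top0");b=save("side","side0")
for c in("top","side"):
    print(c,ray(c,[[320,240]]))
    for q in["box","flap","flap_handle","mount_0","specimen_tray","mount_1","loupe"]:
        print(q,[(np.round(r["box"]).tolist(),round(r["conf"],2)) for r in spotter.look_for(q,c)][:4])
print(env.state(),env.hold_point_z)
E
```

```text
pics
top (array([ 470.77152605, -161.86903293, 1345.34536287]), array([[ 0.11457939, -0.02899739, -0.99324142]]))
box [([251.0, 250.0, 96.0, 58.0], 0.88), ([238.0, 172.0, 25.0, 17.0], 0.72)]
flap [([257.0, 248.0, 87.0, 64.0], 0.97)]
flap_handle [([408.0, 219.0, 15.0, 14.0], 0.65), ([259.0, 250.0, 89.0, 57.0], 0.58)]
mount_0 [([394.0, 297.0, 10.0, 11.0], 0.68), ([280.0, 285.0, 10.0, 15.0], 0.65)]
specimen_tray [([373.0, 263.0, 42.0, 49.0], 0.88)]
mount_1 [([394.0, 297.0, 10.0, 11.0], 0.68), ([280.0, 285.0, 10.0, 15.0], 0.65)]
loupe [([408.0, 222.0, 16.0, 10.0], 0.48), ([239.0, 171.0, 23.0, 17.0], 0.15)]
side (array([223.73205619, 500.2109462 , 388.88336792]), array([[ 0.48025191, -0.80922255, -0.338916  ]]))
box [([303.0, 249.0, 97.0, 52.0], 0.72), ([304.0, 248.0, 98.0, 97.0], 0.68)]
flap [([307.0, 246.0, 92.0, 55.0], 0.87), ([174.0, 294.0, 41.0, 16.0], 0.63)]
flap_handle [([305.0, 250.0, 93.0, 54.0], 0.82)]
mount_0 [([361.0, 270.0, 22.0, 18.0], 0.82), ([427.0, 262.0, 14.0, 8.0], 0.64), ([283.0, 357.0, 23.0, 21.0], 0.6)]
specimen_tray [([391.0, 250.0, 60.0, 28.0], 0.94)]
mount_1 [([361.0, 270.0, 22.0, 18.0], 0.82), ([427.0, 262.0, 14.0, 8.0], 0.64), ([283.0, 357.0, 23.0, 21.0], 0.6)]
loupe [([360.0, 231.0, 14.0, 19.0], 0.7)]
{'time_s': 0.8, 'qpos': array([-7.25368527e+01,  1.83107351e+01,  8.96381090e+01, -6.26884494e-04,
        7.20449572e+01, -1.14659921e+00]), 'qvel': array([ 0.00596351,  0.03737384, -0.02684832, -0.06416764, -0.00544635,
       -0.03249777]), 'effort': array([-1.91800340e-03, -4.12301123e+01, -2.32222009e+01,  7.29380990e-02,
        3.74665763e-02,  1.16656850e-06]), 'ee_pos': array([ 183.49028677, -544.95480608,  213.99366223]), 'ee_rot': array([1.79993815e+02, 7.20294392e-04, 1.86099397e+01]), 'force': array([-0.08709791,  0.24398684,  0.31240742]), 'torque': array([ 0.02551346, -0.04628696, -0.01384291]), 'gripper_width': 91.0547139274302} -18.8
```

View pics/top0.png

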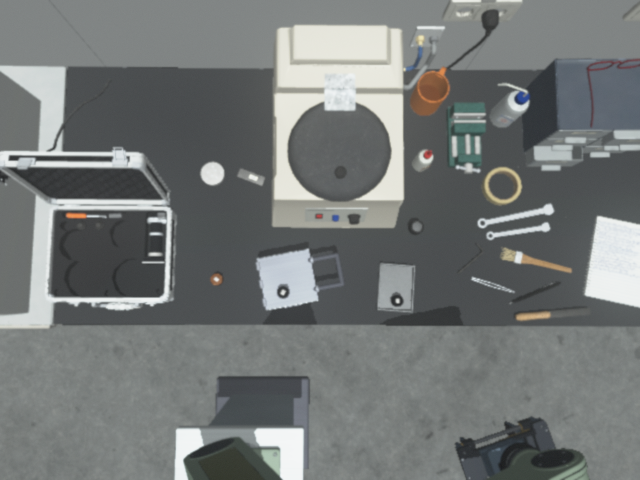

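View pics/side0.png

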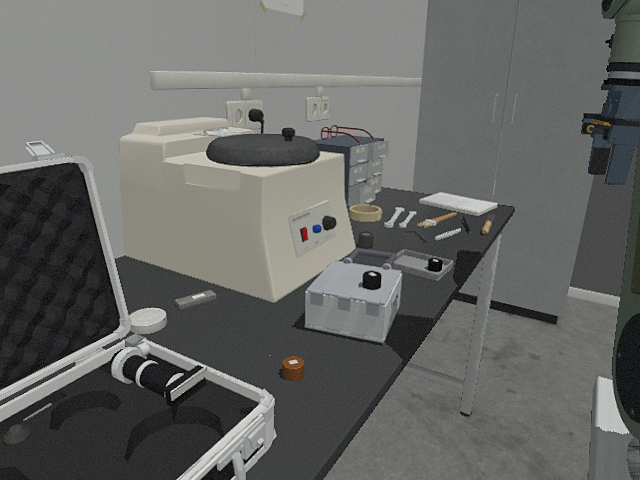

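The top view shows the box at (288,280) with its handle to the right at (343,266). mount_0 is at (283,291), and the tray at (397,287) holds mount_1 at (397,300). The brown look-alike is at (217,279). The side view agrees. Next I'll measure precisely.

```bash
python3 - <<'E'
from h import *
a=cv2.imread("pics/top0.png")
cv2.imwrite("pics/crop0.png",cv2.resize(a[235:325,245:425],None,fx=4.4,fy=4.4,interpolation=cv2.INTER_CUBIC))
for q,c in [("flap","top"),("specimen_tray","top"),("mount_0","top"),("mount_0","side")]:
    if c=="side": grab_frame("side")
    else: grab_frame("top")
    for r in spotter.trace(q,c):
        m=r["region"].astype(np.uint8);cn=max(cv2.findContours(m,0,2)[0],key=cv2.contourArea)
        z={"flap":74.5,"specimen_tray":16,"mount_0":20}[q]
        print(q,c,r["box"],round(r["conf"],2),m.sum(),cv2.moments(m,True)["m10"]/m.sum(),cv2.moments(m,True)["m01"]/m.sum())
        if q!="mount_0":
            w=onz(c,cn.reshape(-1,2),z)[:,:2].astype(np.float32); print(cv2.minAreaRect(w),cv2.boxPoints(cv2.minAreaRect(w)))
E
```

```text
flap top [253.4, 250.9, 92.6, 59.5] 0.77 3026 293.4266358228685 277.6202908129544
((526.5947265625, -153.22381591796875), (128.61692810058594, 202.6949005126953), 10.242417335510254) [[ 445.29013   -64.926315]
 [ 481.332    -264.3911  ]
 [ 607.8993   -241.52132 ]
 [ 571.8574    -42.05652 ]]
flap top [391.7, 297.7, 11.8, 8.9] 0.5 126 396.63492063492066 300.6825396825397
((469.49334716796875, -387.10028076171875), (26.68692398071289, 29.486648559570312), 0.240868479013443) [[ 456.088   -372.41318]
 [ 456.21198 -401.89957]
 [ 482.89868 -401.78738]
 [ 482.77472 -372.301  ]]
specimen_tray top [377.1, 264.3, 35.7, 49.8] 0.92 1451 395.46657477601656 285.61405926946935
((503.2043762207031, -394.161865234375), (89.7275390625, 119.32913970947266), 88.93006896972656) [[ 442.71246 -437.90372]
 [ 562.0208  -440.13193]
 [ 563.6963  -350.42   ]
 [ 444.38794 -348.1918 ]]
mount_0 top [211.9, 275.7, 12.5, 10.4] 0.48 126 216.8968253968254 279.41269841269843
mount_0 side [361.0, 270.0, 19.1, 18.6] 0.86 345 370.9304347826087 279.47536231884055
mount_0 side [423.4, 260.2, 17.1, 9.3] 0.74 181 434.30939226519337 264.3425414364641
mount_0 side [280.6, 357.3, 25.8, 21.5] 0.6 488 293.3831967213115 368.01844262295083
mount_0 side [306.5, 247.0, 96.6, 94.6] 0.17 6163 353.74038617556386 298.6496835956515
```

View pics/crop0.png

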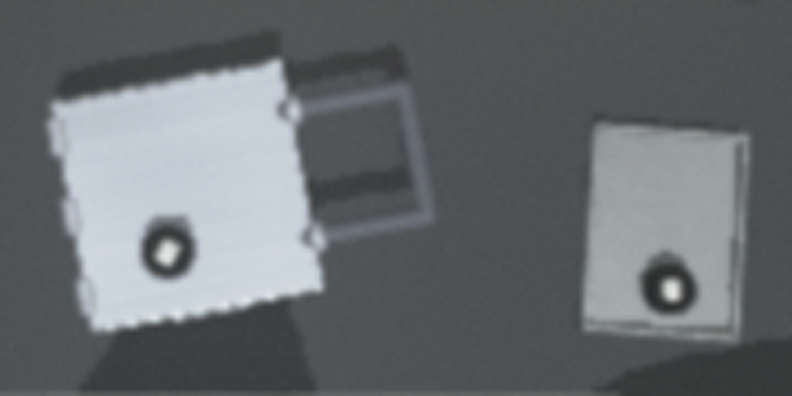

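The crop shows plate corners at about (52,102), (280,62), (322,290) and (95,330). The handle crossbar runs (405,92)–(428,217), mount_0 is centred at (168,250), and mount_1 at (668,288).

```bash
python3 - <<'E'
from h import *
f=lambda p:(np.array(p,float)+.5)/4.4-.5+[245,235]
pl=onz("top",f([(52,102),(280,62),(322,290),(95,330)]),74.5)
print("plate",pl.round(0),"c",pl.mean(0)); 
h=onz("top",f([(405,92),(428,217)]),75); print("bar",h.round(1),h.mean(0))
d=(pl[0]+pl[3]-pl[1]-pl[2])/2; print("len",np.linalg.norm(d),"yaw x",np.degrees(np.arctan2(d[1],d[0])))
e=h[0]-h[1]; print("bar dir",np.degrees(np.arctan2(e[1],e[0])))
print("hinge",(pl[0]+pl[3])/2)
print("m0",onz("top",f([(168,250)]),94.5),"side",onz("side",[(370.9,279.5)],84.5))
print("m1",onz("top",f([(668,288)]),23),"side",onz("side",[(434,264.3)],13))
t=onz("top",f([(596,124),(748,134),(738,338),(583,328)]),16);print("tray",t.round(0),t.mean(0))
# polisher front estimate & other
print("polisher front base", onz("top",[(273,226),(402,226)],0), onz("side",[(274,298),(357,246)],0))
E
```

```text
plate [[ 573.  -43.   74.]
 [ 596. -170.   74.]
 [ 469. -194.   74.]
 [ 446.  -68.   74.]] c [ 520.82333886 -118.66279501   74.5       ]
bar [[ 579.  -240.    75. ]
 [ 509.3 -252.7   75. ]] [ 544.13551119 -246.35775174   75.        ]
len 128.44817034001383 yaw x 100.16932112405935
bar dir 10.268405561829837
hinge [509.48408017 -55.44765182  74.5       ]
m0 [[ 490.17426075 -109.02679747   94.5       ]] side [[ 490.97048832 -111.82442222   84.5       ]]
m1 [[ 470.50918256 -394.87001196   23.        ]] side [[ 471.56775545 -401.05197996   13.        ]]
tray [[ 566. -355.   16.]
 [ 560. -444.   16.]
 [ 442. -436.   16.]
 [ 447. -346.   16.]] [ 503.78164935 -395.58450364   16.        ]
polisher front base [[ 662.37721327  -77.86537907    0.        ]
 [ 663.88907944 -416.41516327    0.        ]] [[ 682.28814164 -108.82725783    0.        ]
 [ 677.09371519 -441.36281118    0.        ]]
```

```bash
python3 -m jog '0 0 -1.68 12.28 17.38 -1 0.6;0 0 -1.68 12.28 17.38 -1 0.6;0 0 -1.68 12.28 17.38 -1 0.6;0 0 -1.68 12.28 17.38 -1 0.6;0 0 -1.68 12.28 17.38 -1 0.6'
```

```text
time_s: 1.82
ee_pos: [364.6, -288.4, 199.5]
ee_rot: [179.9, -0.0, 10.2]
force: [0.4, -0.5, 0.4]
gripper_width: 55.0
```

```bash
python3 -m jog '0 0 0 5 7 -2 0.6;0 0 0 5 7 -2 0.6;0 0 0 5 7 -2 0.6;0 0 0 5 7 -2 0.6;0 0 0 5 7 -2 0.6'; python3 - <<'E'
from h import *
print(env.state()["ee_pos"],env.state()["ee_rot"])
b=grab_frame("side"); a=grab_frame("top")
c=np.vstack([cv2.resize(b[170:320,270:470],None,fx=3,fy=3)])
save("","side1",c)
E
```

```text
time_s: 2.45
ee_pos: [489.3, -113.3, 148.7]
ee_rot: [-180.0, 0.1, 10.4]
force: [-0.9, -1.4, 0.5]
gripper_width: 54.6
[ 489.27745976 -113.32249086  148.69068235] [-1.79975707e+02  5.57884438e-02  1.04282188e+01]
```

View pics/side1.png

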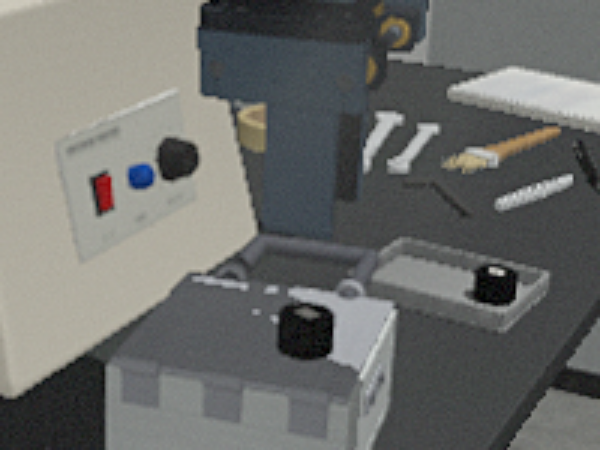

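The gripper hangs over mount_0 at crop (306,330), with jaws across the y direction and everything clear. Descending.

```bash
python3 -m jog '0 0 0 0.05 0.1 -1 0.6;0 0 0 0.05 0.1 -2 0.6;0 0 0 0.05 0.1 -2.6 0.6;0 0 0 0.05 0.1 -2.8 0.6;0 0 0 0.05 0.1 -2.8 0.6'
python3 -m jog '0 0 0 0 0 0 0.2;0 0 0 0 0 0 0.2;0 0 0 0 0 0 0.2;0 0 0 0 0 0 0.2;0 0 0 0 0 0 0.2' 12
```

```text
time_s: 3.18
ee_pos: [490.1, -113.0, 79.7]
ee_rot: [180.0, -0.0, 10.2]
force: [0.1, 0.3, 0.2]
gripper_width: 55.0
time_s: 3.8
ee_pos: [490.1, -112.5, 79.7]
ee_rot: [180.0, -0.0, 10.2]
force: [-0.5, 1.2, 3.7]
gripper_width: 29.5
```

```bash
python3 -m jog '0 0 0 0 0 0.8 0.2;0 0 0 0 0 2 0.2;0 0 -1 0.4 -1.6 2.4 0.2;0 0 -2 0.9 -3.4 2.4 0.2;0 0 -2.6 1.2 -5.2 2.4 0.2'
python3 -m jog '0 0 0 0.2 -1.8 0 0.2;0 0 0 0.4 -3.6 0 0.2;0 0 0 0.4 -5.2 0 0.2;0 0 0 0.4 -6.1 0 0.2;0 0 0 0.4 -6.1 0 0.2'
python3 - <<'E'
from h import *
b=grab_frame("side"); a=grab_frame("top")
c=np.vstack([cv2.resize(b[160:310,330:530],None,fx=4,fy=4)])
save("","side2",c)
E
```

```text
time_s: 4.42
ee_pos: [520.3, -243.8, 139.2]
ee_rot: [180.0, -0.0, -2.9]
force: [0.2, 0.0, -0.8]
gripper_width: 29.5
time_s: 5.05
ee_pos: [529.5, -395.6, 138.6]
ee_rot: [-180.0, 0.0, -2.9]
force: [0.2, 0.1, -0.4]
gripper_width: 29.5
```

View pics/side2.png

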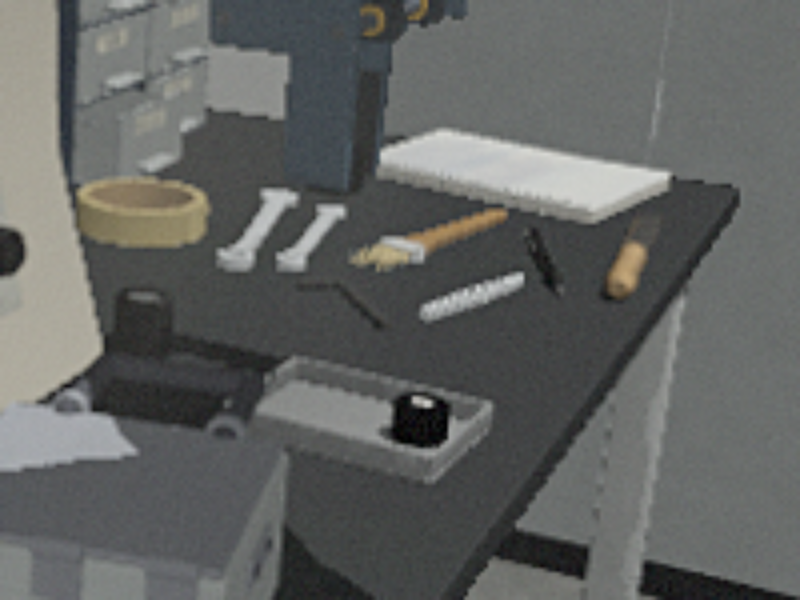

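The tray is clear, with mount_1 at crop (420,418). Lowering.

```bash
python3 -m jog '0 0 0 0 0 -1.5 0.2;0 0 0 0 0 -3 0.2;0 0 0 0 0 -4.3 0.2;0 0 0 0 0 -4.8 0.2;0 0 0 0 0 -4.9 0.2'
python3 -m jog '0 0 0 0 0 -0.1 0.2;0 0 0 0 0 -0.2 0.2;0 0 0 0 0 -0.28 0.2;0 0 0 0 0 -0.28 0.2;0 0 0 0 0 -0.28 0.2'
```

```text
time_s: 5.78
ee_pos: [530.1, -394.1, 16.8]
ee_rot: [-180.0, 0.0, -2.7]
force: [0.4, -0.5, -0.3]
gripper_width: 29.1
time_s: 6.4
ee_pos: [529.9, -395.1, 10.0]
ee_rot: [180.0, -0.0, -2.8]
force: [-0.3, -0.1, 0.5]
gripper_width: 29.7
```

```bash
python3 -m jog '0 0 0 0 0 -0.04 0.2;0 0 0 0 0 -0.07 0.2;0 0 0 0 0 -0.07 0.2'
```

```text
time_s: 6.78
ee_pos: [529.9, -395.0, 8.3]
ee_rot: [180.0, -0.0, -2.8]
force: [-0.8, 1.0, 1.8]
gripper_width: 29.6
```

```bash
python3 -m jog '0 0 0 0 0 0 0.47;0 0 0 0 0 0 0.47;0 0 0 0 0 0 0.47'
python3 -m jog '0 0 0 0 0 0.4 0.47;0 0 0 0 0 1.5 0.47;0 0 0 0 0 3 0.47;0 0 0 0 0 5 0.47;0 0 0 0 0 5 0.47'
```

```text
time_s: 7.15
ee_pos: [529.8, -395.0, 8.0]
ee_rot: [180.0, 0.0, -2.8]
force: [-0.2, -0.3, -0.1]
gripper_width: 43.1
time_s: 7.78
ee_pos: [532.3, -396.9, 139.0]
ee_rot: [179.6, -0.5, -2.8]
force: [-0.5, -0.7, -0.5]
gripper_width: 43.2
```

```bash
python3 -m jog '0 0 1 0.56 2 0 0.47;0 0 2 0.56 4 0 0.47;0 0 2.6 0.56 5.5 0 0.47;0 0 2.6 0.56 5.92 0 0.47;0 0 2.6 0.56 5.92 0 0.47'
python3 - <<'E'
from h import *
s=env.state();print(s["ee_pos"],s["ee_rot"])
b=grab_frame("side"); a=grab_frame("top")
c=np.hstack([cv2.resize(b[170:320,290:480],None,fx=2.6,fy=2.6)[:,:],cv2.resize(a[235:325,330:425],None,fx=3,fy=390/90)])
save("","side3",c)
E
```

```text
time_s: 8.4
ee_pos: [543.9, -247.1, 133.0]
ee_rot: [180.0, 0.0, 10.2]
force: [0.9, -1.2, 0.6]
gripper_width: 42.8
[ 543.93671408 -247.06086926  133.02208899] [1.79962750e+02 9.20583631e-03 1.02323965e+01]
```

View pics/side3.png

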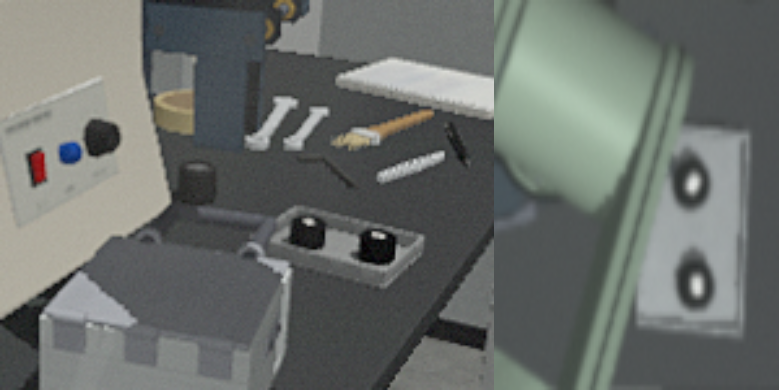

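Both mounts stand upright in the tray, at (307,232) and (378,245) in the side crop. The gripper is above the handle bar, so I'll descend onto it.

```bash
python3 -m jog '0 0 0 0 0 -1 0.47;0 0 0 0 0 -2 0.47;0 0 0 0 0 -2.8 0.47;0 0 0 0 0 -3.16 0.47;0 0 0 0 0 -3.16 0.47'
python3 -m jog '0 0 0 0 0 0 0;0 0 0 0 0 0 0;0 0 0 0 0 0 0;0 0 0 0 0 0 0;0 0 0 0 0 0 0' 20
```

```text
time_s: 9.12
ee_pos: [543.7, -247.7, 53.6]
ee_rot: [-180.0, 0.0, 10.1]
force: [0.9, 0.1, 0.5]
gripper_width: 43.0
time_s: 9.75
ee_pos: [544.0, -246.4, 54.5]
ee_rot: [-180.0, -0.0, 10.2]
force: [-0.6, 4.0, 4.4]
gripper_width: 11.6
```

```bash
python3 - <<'E'
import numpy as np
for i,c in enumerate([(0,4,8,13,18,23),(23,29,35,41,47,52),(52,57,62,67,72,76),(76,80,84,88,92,95),(95,98,101,104,107,110)]):
    a=np.radians(c);s=7.8*(np.cos(a[0])-np.cos(a[1:]));z=7.8*(np.sin(a[1:])-np.sin(a[0]))
    print(c,'; '.join(f"{-.177*p:.2f} {.984*p:.2f} {q:.2f}" for p,q in zip(s,z)))
E
python3 -m jog '0 0 0 0 0.02 0.54 0;0 0 0 -0.01 0.07 1.09 0;0 0 0 -0.04 0.2 1.75 0;0 0 0 -0.07 0.38 2.41 0;0 0 0 -0.07 0.38 2.41 0' 20
```

```text
(0, 4, 8, 13, 18, 23) -0.00 0.02 0.54; -0.01 0.07 1.09; -0.04 0.20 1.75; -0.07 0.38 2.41; -0.11 0.61 3.05
(23, 29, 35, 41, 47, 52) -0.06 0.35 0.73; -0.14 0.78 1.43; -0.23 1.27 2.07; -0.33 1.83 2.66; -0.42 2.34 3.10
(52, 57, 62, 67, 72, 76) -0.10 0.55 0.40; -0.20 1.12 0.74; -0.31 1.73 1.03; -0.42 2.35 1.27; -0.52 2.87 1.42
(76, 80, 84, 88, 92, 95) -0.09 0.52 0.11; -0.19 1.05 0.19; -0.29 1.59 0.23; -0.38 2.12 0.23; -0.45 2.53 0.20
(95, 98, 101, 104, 107, 110) -0.07 0.40 -0.05; -0.14 0.80 -0.11; -0.21 1.19 -0.20; -0.28 1.58 -0.31; -0.35 1.96 -0.44
time_s: 10.38
ee_pos: [541.9, -236.4, 116.1]
ee_rot: [-180.0, -0.0, 10.2]
force: [0.9, 4.5, -3.3]
gripper_width: 11.9
```

```bash
python3 -m jog '0 0 0 -0.04 0.23 0.64 0;0 0 0 -0.10 0.58 1.37 0;0 0 0 -0.18 1.01 2.07 0;0 0 0 -0.27 1.50 2.71 0;0 0 0 -0.37 2.06 3.30 0'
python3 - <<'E'
from h import *
s=env.state();print(s["ee_pos"],s["force"],s["torque"])
b=grab_frame("side"); a=grab_frame("top")
c=np.hstack([cv2.resize(b[120:370,250:450],None,fx=2.2,fy=2.2)])
save("","side4",c)
E
```

```text
time_s: 11.0
ee_pos: [532.2, -186.2, 198.3]
ee_rot: [179.9, 0.0, 10.2]
force: [-1.4, -0.9, -2.5]
gripper_width: 11.3
[ 532.22769988 -186.20326563  198.31483973] [-1.35891377 -0.88741662 -2.46858316] [-0.12673547  0.31872611  0.22481417]
```

View pics/side4.png

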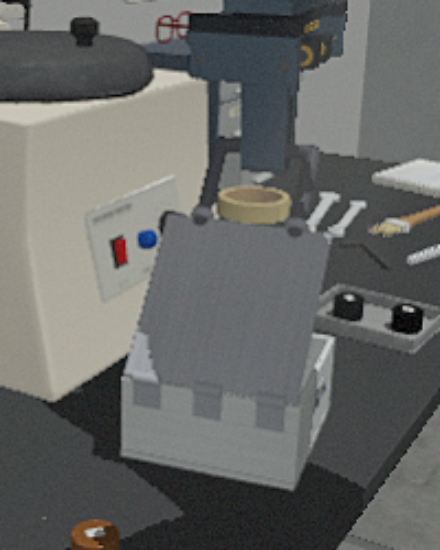

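The flap follows; the bar is between the fingers at crop (268,150). Continuing the arc.

```bash
python3 -m jog '0 0 0 -0.09 0.51 0.44 0;0 0 0 -0.19 1.06 0.84 0;0 0 0 -0.29 1.63 1.18 0;0 0 0 -0.40 2.24 1.47 0;0 0 0 -0.51 2.86 1.71 0'
python3 -m jog '0 0 0 -0.09 0.52 0.15 0;0 0 0 -0.19 1.04 0.26 0;0 0 0 -0.28 1.57 0.34 0;0 0 0 -0.37 2.11 0.38 0;0 0 0 -0.48 2.64 0.38 0'
```

```text
time_s: 11.72
ee_pos: [519.7, -116.1, 241.1]
ee_rot: [179.7, 0.0, 10.2]
force: [-3.6, -3.1, 2.2]
gripper_width: 11.7
time_s: 12.35
ee_pos: [507.3, -48.9, 249.7]
ee_rot: [179.9, 0.1, 10.2]
force: [-2.9, -2.1, 1.4]
gripper_width: 11.6
```

```bash
python3 -m jog '0 0 0 -0.07 0.40 -0.02 0;0 0 0 -0.14 0.80 -0.07 0;0 0 0 -0.21 1.20 -0.13 0;0 0 0 -0.28 1.59 -0.22 0;0 0 0 -0.28 1.59 -0.22 0'
python3 - <<'E'
from h import *
from scipy.optimize import least_squares
s=env.state();P=np.array([[544,-246.4,54.5],[541.9,-236.4,116.1],[532.2,-186.2,198.3],[519.7,-116.1,241.1],[507.3,-48.9,249.7],s["ee_pos"]])
print(s["ee_pos"],s["force"],s["torque"])
y=P[:,1]; A=np.polyfit(y,P[:,0],1);print("dx/dy",A, "yaw",90+np.degrees(np.arctan(-A[0])))
U=np.hypot(*(P[:,:2]-P[0,:2]).T);Z=P[:,2]+18.8
r=least_squares(lambda q:np.hypot(U-q[0],Z-q[1])-195,[195,72.5]);print(r.x,r.fun)
r2=least_squares(lambda q:np.hypot(U-q[0],Z-q[1])-q[2],[195,72.5,195]);print(r2.x)
for q in(r.x,r2.x,(195,72.5)):print(180-np.degrees(np.arctan2(Z-q[1],U-q[0]))*1 if 0 else np.degrees(np.arctan2(Z-q[1],q[0]-U)))
E
```

```text
time_s: 12.98
ee_pos: [500.0, -8.4, 243.4]
ee_rot: [-180.0, 0.1, 10.3]
force: [-6.9, -2.1, 1.5]
gripper_width: 11.6
[500.03611532  -8.38833407 243.38621254] [-6.92740144 -2.09987679  1.48536785] [-0.3283856   0.9461592   0.22638836]
dx/dy [-1.84105312e-01  4.98341325e+02] yaw 100.43164476661474
[194.689288    73.95538547] [-0.30960889 -0.7222158   0.62956202  1.05387849 -0.35688241 -0.9053287 ]
[192.44808458  76.86588358 191.99140016]
[ -0.19287491  18.28225044  47.03015975  71.52035056  91.82289345
 104.11957178]
[ -1.0615159   17.66492821  46.92751474  71.87828396  92.51966511
 104.98080047]
[  0.23505829  18.65959156  47.25265884  71.56867982  91.71862378
 103.9271422 ]
```

```bash
python3 -m jog '0 0 0 -0.08 0.26 -0.07 0;0 0 0 -0.15 0.52 -0.15 0;0 0 0 -0.22 0.77 -0.24 0;0 0 0 -0.22 0.77 -0.24 0;0 0 0 -0.22 0.77 -0.24 0'
python3 - <<'E'
from h import *
s=env.state();print(s["ee_pos"],s["force"],s["torque"],s["gripper_width"])
b=save("side","s5full"); a=grab_frame("top")
# overlay predicted flap at 110 deg and bar
H=np.array([509.5,-55.5,72.5]);
for yaw,col in((100.3,(255,0,0)),):
  u=np.array([np.cos(np.radians(yaw)),np.sin(np.radians(yaw)),0]);w=np.array([-u[1],u[0],0])
  H=np.array([544,-247,72.5])+195*u
  t=np.radians(110);d=-np.cos(t)*u+np.sin(t)*np.array([0,0,1])
  P=lambda r,k:H+d*r+w*k
  big=lambda im,x0,y0,x1,y1,f:cv2.resize(im[y0:y1,x0:x1],None,fx=f,fy=f,interpolation=cv2.INTER_CUBIC)
  def dr(cam,x0,y0,x1,y1,f):
    im=big(grab_frame(cam),x0,y0,x1,y1,f).copy()
    for L in([P(0,-63),P(130,-63),P(130,63),P(0,63)],[P(130,-36),P(195,-36),P(195,36),P(130,36)]):
      cv2.polylines(im,[((proj(cam,L)-[x0,y0]+.5)*f).round().astype(np.int32)],True,col,1)
    return im
  save("","ov",np.hstack([dr("side",270,100,430,340,2.4),cv2.resize(dr("top",230,210,350,330,3),(400,576))]))
E
```

```text
time_s: 13.6
ee_pos: [496.4, 10.7, 237.9]
ee_rot: [180.0, -0.1, 10.2]
force: [0.5, 0.6, 1.7]
gripper_width: 11.8
[496.44191137  10.69489405 237.86045015] [0.46931855 0.56388201 1.6962533 ] [-0.14576519 -0.03557318  0.2104351 ] 11.800079650174153
```

View pics/ov.png

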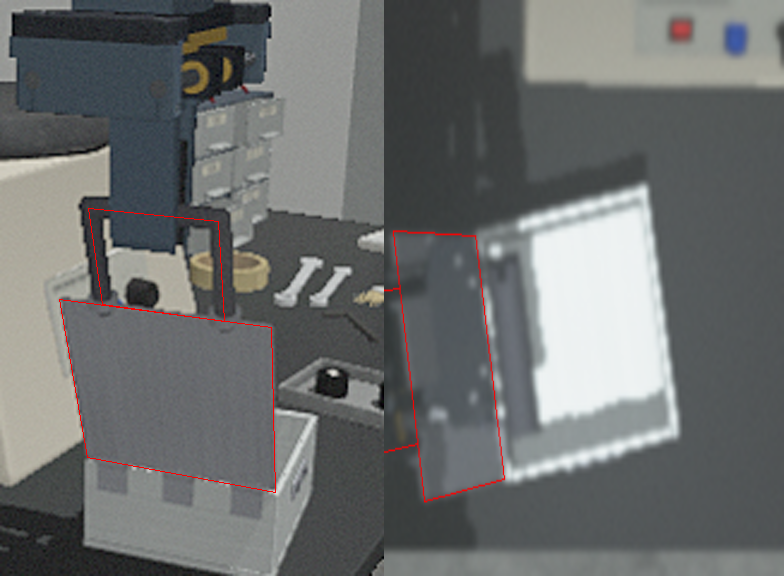

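The overlay of the predicted 110° flap matches the picture in both views, and the fit gives 109.8–110.1°. I'll let it settle, do a last check and hand in.

```bash
python3 -m jog '0 0 0 0 0 0 0;0 0 0 0 0 0 0;0 0 0 0 0 0 0;0 0 0 0 0 0 0;0 0 0 0 0 0 0' 30; python3 - <<'E'
from h import *
s=env.state();print(s["ee_pos"],s["force"],abs(s["qvel"]).max(),s["gripper_width"])
print(180-np.degrees(np.arctan2(s["ee_pos"][2]+18.8-73.2,np.hypot(*(s["ee_pos"][:2]-[544,-246.4]))-194.8)))
env.job_done();print(env.state()["time_s"])
E
```

```text
time_s: 14.42
ee_pos: [496.3, 10.6, 237.9]
ee_rot: [180.0, -0.1, 10.2]
force: [4.8, 0.7, 2.6]
gripper_width: 11.1
[496.33975662  10.60937526 237.86668764] [4.78381861 0.71047176 2.60530817] 0.10351343167786227 11.06831232647699
109.94888635071871
the job is handed in; nothing more can be done
the job is handed in; nothing more can be done
```

The job is done and handed in. I moved mount_0 from the closed flap to the tray, where the pictures showed it standing upright beside mount_1. I then gripped the bail handle and swung the flap up to its balance point without it going over.

Last checks, at 14.4 s of the 58 s allowed:
- **Angle:** the TCP position gives about 109.9°, against a target of 110°. The predicted 110° outline also matched the picture.
- **Stillness:** joint speeds were about 0.1 deg/s or less, so the arm was effectively motionless.
- **Grip and force:** the gripper holds the bar at 30 N, with a width reading of 11.1 mm on the 12 mm bar. The outside force on the tool was about 5.5 N, up from about 2 N before I raised the grip from 20 N.

No check failed. I did not separately re-check the loupe, reference block or coupon at the end; the arm's path stayed clear of them.

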